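Prop up the fold-flat bench guard and hold it for its knobs to be locked

ROBOT

A 7-joint arm with a two-finger parallel gripper is mounted at the origin on a cart in front of the work surface, level with it; the furniture and walls round the work are solid. World frame = base frame: x ahead of the robot, y to its left, z up, the work surface at z = 0. Lengths are in m, angles in rad, forces in N, time in s.
With the tool pointing down it reaches from about 0.4 to 0.85 m from the base axis. Payload 10.4 kg.
Tool frame: the origin (TCP) lies midway between the tips of the shut fingers; the grasp point (between the pads) lies 19 mm behind it; z points along the fingers, y is the line along which they close (so a half turn about z gives the same grasp; the last joint's range is limited). The gripper opens to 87 mm and grips with 3 to 60 N. Pads are 19 mm wide; open, the fingers measure 117 mm over their backs; the gripper's body (75 mm by 190 mm) begins 51 mm behind the grasp point.
Start: joints at [1.108, 0.332, -0.065, 1.46, 0.022, 1.35, -0.088], TCP at [0.266, -0.566, 0.223] pointing down, gripper open.
Joint ranges: [-2.6, 2.6], [-0.5, 2.12], [-1.47, 1.34], [0.16, 2.42], [-1.27, 4.41], [0.06, 2.06], [-2.6, 2.6]. Speed limits (rad/s): [2.22, 2.22, 2.79, 2.79, 3.14, 3.14, 3.14].

INTERFACE

Orientations are given as a unit quaternion [x, y, z, w].
In Python, from bench import r gives the robot as it stands.
- The arm moves only by the tool arm_command, never from a script. Its argument "moves" is one flat list of numbers, 4 for each row, row after row: the shift along the tool's x, y, z in cm, then the turn about the tool's z in degrees. A call has 1 to 12 rows; each row shifts and turns the commanded pose from where the row before left it, along the tool's axes as they then stand; what a row does not reach is not made up. A row lasts 1/12 s, in which the tool goes at most 41.7 mm and 7.16 degrees, less where a joint would pass 70% of its speed; a pose out of reach is approached as far as the arm can. A call with a gripper value outside its range is refused whole. "fingers" is the opening in per cent of the stroke, from 0 (shut) to 100 (fully open), set as the call begins (left out, the last holds). The fingers move at their own pace and stop on an object; "squeeze" is the grip in N (left out, the last holds). Time passes only in rows, so rows that do not move let the fingers close. It gives the time, the measured TCP pose, the force, the opening and the grip force at its end, in the units of the state.
- r.read_state(): the state, without advancing time (a new reading comes with each control period).
- r.camera(name): name is "scene" or "top"; returns the picture (384x512x3 uint8, red, green, blue); there is no depth.
- r.camera_info(name): a dict with "fx", "fy", "cx", "cy" (pixels), "origin" and "attitude" of the camera in the world. Camera axes: x right, y up, looking along -z (the intrinsics and any distortion apply to the point x, -y, -z); pixel columns grow to the right and rows downward; lengths in m; the calibration is good to about 2 mm. A picture is of the moment at which its call begins. camera_info takes no time and is no camera call.
- r.close_job(): hands the job in; it is judged then, once.
The state is a dict: "time": time; "joint_positions": joint angles; "joint_vel": joint speeds; "joint_torque": joint torques, N m; "ee_pos": TCP position; "eef_rot": TCP orientation; "ft_force": force on the tool from outside, world axes, zero at the start; "torque": the same for the moment, N m; "width": finger opening in m; "grip_force": force on a finger pad.
Only numpy, scipy, OpenCV 4.12 (cv2) and the standard library are available. Lean on these libraries where they do the work, as an engineer would, in place of code of your own. Each camera call takes 0.05 s, during which the arm holds its last target. There are 200 camera calls.

TASK

The clear splash guard lies folded flat, face down, on its bolted-down base, and both of its hinge lock knobs are slack. While it still lies flat, swing the prop leg with the red foot over, past the pull of its spring, until it snaps against its stop and points to the back; then take the guard by the black-sleeved bar at its top, swing it gently upright and lean it back until you feel the red foot bear in its rubber-floored seat on the base. It is front-heavy and would tip forward again, so finish while still gripping the bar, holding the guard upright with the foot pressed lightly in the seat, ready for a colleague to tighten the knobs; leave the vial, the bottle and the petri dishes around it undisturbed.

Things in the scene. Friction and masses are not known exactly. Their poses are not given: they have to be found in the camera images.
- guard_base: Grey plate bolted to the bench, 150 (x) x 262 (y) x 8 mm, with hinge cheeks and black lock knobs at both ends of the hinge (up to 58 mm high; slack, no need to touch). Origin: on the bench under the middle of the hinge axle, which is 45 mm up; the plate reaches 48 mm forward and 103 mm back. z up, x to the guard's back (roughly to the robot's right), y along the axle. Fixed; place and yaw vary.
- guard (a joint): Hinge of the guard on the base, rad: 0 lying flat towards -x of the base (the robot's left), 1.571 upright, limit 1.95 (leaning back). Nearly no friction; 0.6 to 0.95 kg, centre about 85 mm from the axle; falls forward if let go upright. Panel 206 mm wide, reaching 169 mm from the axle; lying flat its back is 34 mm above the bench. With the leg on its stop the foot meets the seat at about 1.57.
- guard_bar (a point): Middle of the bar handle at the guard's top edge: round, 12 mm thick (black sleeve 14 mm), along y, free over 80 mm between its posts, 28 mm clear of the panel; it may turn in the fingers. 203 mm from the axle along the panel, 4 mm forward of it: lying flat 41 mm above the bench, upright 248 mm. Axes: z along the panel from the axle, x to the guard's back (up while it lies flat), y along the axle.
- leg (a joint): Pivot of the prop leg on the guard's back, rad: 0 folded flat along the guard, foot towards the bar; it swings up and over towards the hinge side, to a firm stop at 2.515. A spring pulls it to 0 below about 1.36 and to the stop above that (over centre), with at most 0.3 N m (3 N at the foot).
- leg_pivot (a point): Middle of the leg's pivot axis (parallel to the axle): 55 mm from the axle along the panel and 14 mm behind it; while the guard lies flat 55 mm in front of the axle, 59 mm above the bench and 25 mm above the panel. Steel cheeks at y +-22 mm reach 9 mm above it.
- leg_foot (a point): Centre of the red foot, a cylinder 16 mm thick, 36 mm long along y, 100 mm from the leg's pivot. The leg (two steel rods, 29 mm over all) is narrower, so the foot can be pinched by its flat ends and turns between the fingers. Folded: 155 mm in front of the axle, 59 mm above the bench, 25 mm above the panel's back.
- seat: Seat of the foot at the back of the base: rubber floor 46 (x) x 90 (y) mm, 11 mm above the bench, with an aluminium lip 10 mm high behind it. Origin 8 mm above the bench, under the place of the foot's centre when the guard is upright, 73 mm behind the axle; axes as the base.
- vial: Bystander, loose: small glass vial with a grey cap, 46 mm across, 91 mm high; origin under its centre. It stands behind or beside the guard.
- bottle_small: Bystander, loose: clear bottle with a white cap, 70 mm across, 142 mm high; origin under its centre. It stands behind or beside the guard.
- petri_a: Bystander, loose: two stacked petri dishes, 93 mm across, 31 mm high; origin under its centre. They stand behind or beside the guard.

How it is judged:
By the outcome, as a careful person would: the job done as asked, in the order asked, and still so for the second after the job is handed in, while the arm keeps its last pose, push and grip.
It also fails if it takes over 72 s, if anything falls off the work surface, if the arm or the gripper's body presses on something with over 40 N, if the wrist force passes 120 N, or if a joint passes its speed limit or range.

## Working session

There is one attempt and no reset: what is moved stays moved. The work goes in short steps, Python scripts to look and compute and a tool call to move; the robot and the scene stay as the last step left them, time stands still between calls to the robot, and variables do not carry over. Pictures are saved under pics/ and viewed, at most 13 in all, crops included, and the job is handed in when it is done.

Besides the shell and the picture viewer there is one more tool, called after "Call:" as name(argument=value, ...), one argument or row to a line, values as JSON. arm_command: Moves the arm, as the interface text tells. Its arguments: {"type":"object","properties":{"moves":{"type":"array"},"fingers":{"type":"number"},"squeeze":{"type":"number"}},"required":["moves"]}

```bash
mkdir -p pics; ls; python3 - <<'E'
from bench import r
import cv2
for n in("scene","top"):
    cv2.imwrite(f"pics/{n}0.png",r.camera(n)[:,:,::-1]); print(n,r.camera_info(n))
s=r.read_state(); print(s)
E
```

```text
pics
scene {'fx': 398.48737724617735, 'fy': 398.48737724617735, 'cx': 259.18139247355737, 'cy': 190.09628726479318, 'origin': array([0.05857314, 0.51095392, 0.55838529]), 'attitude': array([-0.18570158,  0.42571508,  0.81238447, -0.3525806 ])}
top {'fx': 411.13618982205935, 'fy': 411.13618982205935, 'cx': 256.8524888212419, 'cy': 193.87266265472678, 'origin': array([0.50201019, 0.00301541, 1.14705605]), 'attitude': array([-0.02466739,  0.03686251,  0.71189597, -0.70088288])}
{'time': 0.1, 'joint_positions': array([ 1.10841282,  0.33280552, -0.06468584,  1.46085144,  0.02164657,
        1.34992332, -0.08847242]), 'joint_vel': array([ 0.00053378, -0.00141812,  0.00194314, -0.0011699 , -0.00099847,
        0.00334559,  0.00074854]), 'joint_torque': array([ 1.32288533e-03, -6.24544644e+01,  2.47076398e-02, -3.90724218e+01,
       -6.11646334e-02,  3.64730414e-02,  1.30760693e-06]), 'ee_pos': array([ 0.26591429, -0.56522178,  0.22183827]), 'eef_rot': array([ 9.75916117e-01,  2.18145172e-01, -1.93613422e-04, -6.15956488e-04]), 'ft_force': array([ 0.3718341 ,  0.12702578, -0.60419981]), 'torque': array([-0.05865578,  0.01847609,  0.0269019 ]), 'grip_force': 0.0, 'width': 0.08735409102918837}
```

View pics/scene0.png

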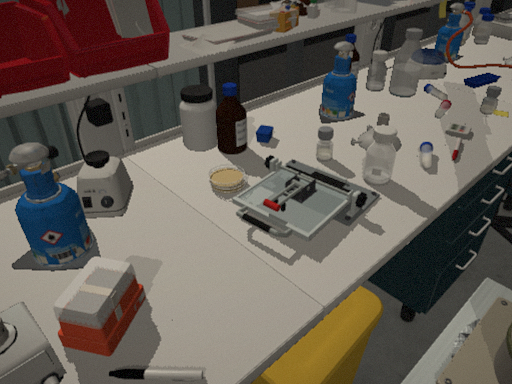

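View pics/top0.png

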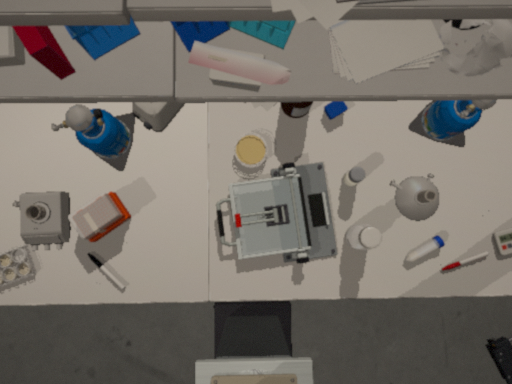

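The scene view shows the folded guard: red foot at (271,204), bar at (262,225). In the top view the foot is at (238,220), the black sleeve at (221,223), the seat at (318,210), the vial at (355,176), the bottle at (366,237) and the petri dishes at (250,152).

```bash
cat > h.py <<'E'
import numpy as np,cv2
from bench import r
from scipy.spatial.transform import Rotation as R
def ray(n,px):
    i=r.camera_info(n); d=np.array([(px[0]-i['cx'])/i['fx'],-(px[1]-i['cy'])/i['fy'],-1])
    return i['origin'],R.from_quat(i['attitude']).apply(d)
def plane(n,px,z):
    o,d=ray(n,px); return o+d*(z-o[2])/d[2]
def two(a,b):
    (o,d),(p,e)=ray("scene",a),ray("top",b)
    k=np.linalg.lstsq(np.c_[d,-e],p-o,rcond=None)[0]; u,v=o+d*k[0],p+e*k[1]
    return (u+v)/2,np.linalg.norm(u-v)
def blob(im,box,kind):
    x0,y0,x1,y1=box; c=im[y0:y1,x0:x1].astype(int)
    if kind=='red': m=(c[...,0]>110)&(c[...,1]<70)&(c[...,2]<70)
    else: m=c.max(2)<45
    n,l,st,ce=cv2.connectedComponentsWithStats(m.astype(np.uint8)); k=1+np.argmax(st[1:,4])
    pts=np.argwhere(l==k)[:,::-1].astype(np.float32)+[x0,y0]
    return ce[k]+[x0,y0],st[k,4],cv2.minAreaRect(pts.astype(np.float32))
E
python3 - <<'E'
from h import *
np.set_printoptions(precision=4,suppress=True)
t=cv2.imread('pics/top0.png')[:,:,::-1]; s=cv2.imread('pics/scene0.png')[:,:,::-1]
f=blob(t,(228,205,250,235),'red'); fs=blob(s,(255,190,290,220),'red')
b=blob(t,(212,200,232,245),'blk'); bs=blob(s,(236,205,275,240),'blk')
se=blob(t,(303,180,332,235),'blk')
print(f,fs,b,bs,se,sep='\n')
print('foot',plane('top',f[0],.059),plane('scene',fs[0],.059),two(fs[0],f[0]))
print('bar',plane('top',b[0],.041),plane('scene',bs[0],.041),two(bs[0],b[0]))
print('seat',plane('top',se[0],.011))
for n,p,z in(('vial',(356,174),.091),('bottle',(370,237),.142),('petri',(251,151),.031),('knobL',(289,170),.045),('knobR',(303,257),.045)):print(n,plane('top',p,z))
v=np.hstack([cv2.resize(t[140:280,200:390],None,fx=4,fy=4,interpolation=2)])
cv2.imwrite('pics/c1.png',v[:,:,::-1])
E
```

```text
(array([237.6418, 220.194 ]), np.int32(67), ((237.5, 220.5), (13.0, 5.0), 90.0))
(array([270.8906, 203.1719]), np.int32(64), ((270.86322021484375, 203.14625549316406), (14.277901649475098, 4.467914581298828), 29.05460548400879))
(array([220.1529, 222.9176]), np.int32(85), ((220.1646270751953, 222.98167419433594), (24.294937133789062, 3.423377752304077), 83.6598129272461))
(array([255.9653, 222.2601]), np.int32(173), ((255.9134979248047, 222.21893310546875), (29.580902099609375, 6.082540512084961), 27.89727020263672))
(array([316.5901, 209.6815]), np.int32(405), ((316.6216125488281, 209.72975158691406), (31.564605712890625, 12.823122024536133), 80.53767395019531))
foot [0.5278 0.0353 0.059 ] [0.535  0.0335 0.059 ] (array([0.5292, 0.0365, 0.0636]), np.float64(0.003986454524120728))
bar [0.5217 0.0828 0.041 ] [0.5263 0.0844 0.041 ] (array([0.5232, 0.0842, 0.0425]), np.float64(0.0043788210020179715))
seat [ 0.5546 -0.1823  0.011 ]
vial [ 0.6421 -0.2746  0.091 ]
bottle [ 0.4797 -0.2898  0.142 ]
petri [ 0.7178 -0.0029  0.031 ]
knobL [ 0.6616 -0.1049  0.045 ]
knobR [ 0.4277 -0.1368  0.045 ]
```

View pics/c1.png

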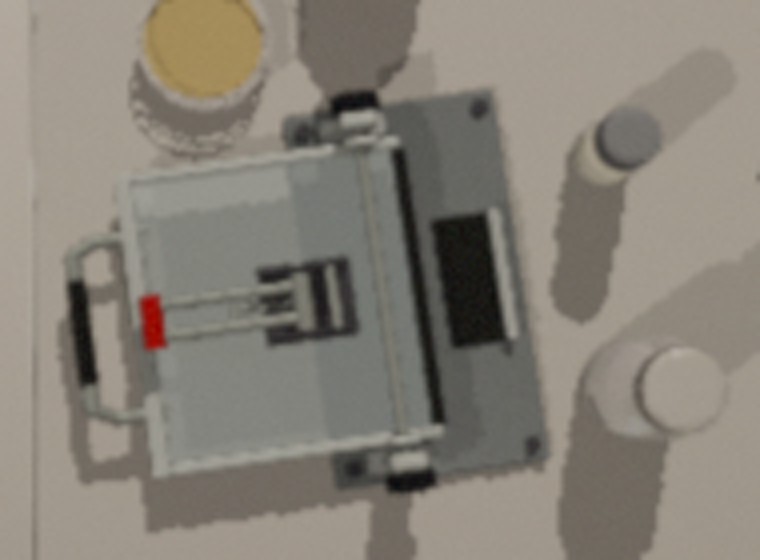

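The crop confirms the layout: foot, leg and bar are in line with the seat. The axle runs through about (0.5455,-0.1195), and the guard's back points along (0.112,-0.994). The checks agree: bar to axle 205 mm, foot 155 mm from the axle.

First I turn the tool so the fingers close along the axle.

Call:
arm_command(
  moves=[0, 0, 0, -6, 0, 0, 0, -6, 0, 0, 0, -6, 0, 0, 0, -6, 0, 0, 0, -6, 0, 0, 0, -6, 0, 0, 0, -6, 0, 0, 0, -6, 0, 0, 0, -6, 0, 0, 0, -6, 0, 0, 0, -6, 0, 0, 0, -5],
  fingers=80,
  squeeze=10,
)

```text
time: 1.1
ee_pos: [0.266, -0.5653, 0.2221]
eef_rot: [0.666, 0.746, 0.0, -0.0]
ft_force: [0.3, 0.9, 0.6]
width: 0.0697
grip_force: 0.0
```

```bash
cat >> h.py <<'E'
np.set_printoptions(precision=4,suppress=True)
O=np.array([.5455,-.1195,0]);u=np.array([.112,-.9937,0]);v=np.array([.9937,.112,0])
def at(x,y,z): return O+x*u+y*v+[0,0,z]
def go(t):
    s=r.read_state(); q=R.from_quat(s['eef_rot']); m=q.as_matrix()
    print('t',s['time'],'tcp',s['ee_pos'],'F',s['ft_force'],'w',s['width'],s['grip_force'],'yaw y',np.degrees(np.arctan2(m[1,1],m[0,1])),'z',m[:,2])
    d=s['ee_pos']-O; print('base xyz',d@u,d@v,d[2],'shift cm',q.inv().apply(np.array(t)-s['ee_pos'])*100)
E
python3 -c "
from h import *
go(at(-.155,0,.14))"
```

```text
t 1.1 tcp [ 0.266  -0.5653  0.2221] F [0.259  0.8913 0.5852] w 0.06969225583845877 0.0 yaw y 6.510746444353271 z [-0.0004  0.0008 -1.    ]
base xyz 0.4116906323954409 -0.3276866529904018 0.22205814655614844 shift cm [56.6164 32.8505  8.2449]
```

Call:
arm_command(
  moves=[2.4, 1.4, 0, 0, 2.4, 1.4, 0, 0, 2.4, 1.4, 0, 0, 2.4, 1.4, 0, 0, 2.4, 1.4, 0, 0, 2.4, 1.4, 0, 0, 2.4, 1.4, 0, 0, 2.4, 1.4, 0, 0, 2.4, 1.4, 0, 0, 2.4, 1.4, 0, 0, 2.4, 1.4, 0, 0, 2.4, 1.4, 0, 0],
)

```text
time: 2.1
ee_pos: [0.4022, -0.2597, 0.2223]
eef_rot: [0.668, 0.744, -0.0, -0.0]
ft_force: [0.6, 0.2, -0.0]
width: 0.0697
grip_force: 0.0
```

Call:
arm_command(
  moves=[2.4, 1.4, 0, 0, 2.4, 1.4, 0, 0, 2.4, 1.4, 0, 0, 2.4, 1.4, 0, 0, 2.4, 1.4, 0, 0, 2.4, 1.4, 0, 0, 2.4, 1.4, 1, 0, 2.4, 1.4, 1, 0, 2.4, 1.4, 1.5, 0, 2.4, 1.4, 1.5, 0, 2.4, 1.4, 1.5, 0, 1.4, 0.7, 1.5, 0],
)

```text
time: 3.1
ee_pos: [0.5326, 0.0359, 0.1417]
eef_rot: [0.667, 0.745, 0.001, -0.0]
ft_force: [-0.2, -0.7, -0.5]
width: 0.0699
grip_force: 0.0
```

```bash
python3 -c "
from h import *
go(at(-.155,0,.042))
a,b=r.camera('scene'),r.camera('top')
v=np.hstack([cv2.resize(a[130:260,210:340],None,fx=3,fy=3,interpolation=2),cv2.resize(b[150:280,200:330],None,fx=3,fy=3,interpolation=2)])
cv2.imwrite('pics/c2.png',v[:,:,::-1])"
```

```text
t 3.1 tcp [0.5326 0.0359 0.1417] F [-0.1955 -0.7059 -0.4829] w 0.06990538578317726 0.0 yaw y 6.338510391014684 z [ 0.0003  0.0013 -1.    ]
base xyz -0.15588381054238581 0.004584632510311338 0.14172653058160534 shift cm [-0.1017 -0.4626  9.9723]
```

View pics/c2.png

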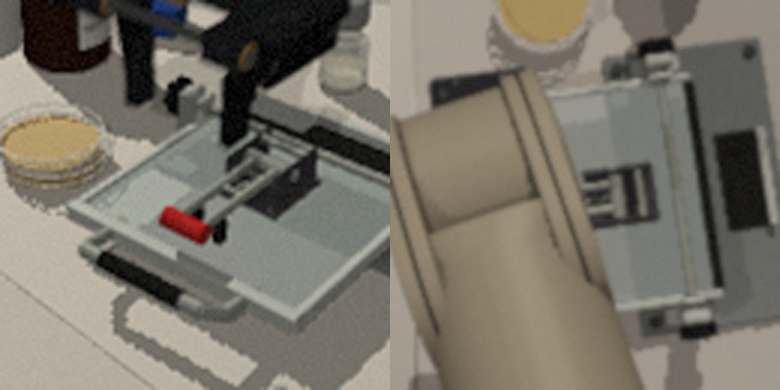

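The crop shows the gripper above the foot, with the red foot lying between and below the fingers. Descending and closing on its ends.

Call:
arm_command(
  moves=[0, -0.4, 1, 0, 0, 0, 1, 0, 0, 0, 1, 0, 0, 0, 1, 0, 0, 0, 1, 0, 0, 0, 1, 0, 0, 0, 1, 0, 0, 0, 1, 0, 0, 0, 0.7, 0, 0, 0, 0.6, 0, 0, 0, 0.6, 0, 0, 0, 0, 0],
)

```text
time: 4.2
ee_pos: [0.5276, 0.0322, 0.0424]
eef_rot: [0.668, 0.744, -0.0, -0.0]
ft_force: [-0.1, -0.4, 0.5]
width: 0.0697
grip_force: 0.0
```

Call:
arm_command(
  moves=[0, 0, 0, 0, 0, 0, 0, 0, 0, 0, 0, 0, 0, 0, 0, 0, 0, 0, 0, 0, 0, 0, 0, 0],
  fingers=0,
  squeeze=10,
)

```text
time: 4.7
ee_pos: [0.5285, 0.0323, 0.0438]
eef_rot: [0.668, 0.744, 0.0, 0.0]
ft_force: [9.7, 1.8, -2.6]
width: 0.0373
grip_force: 5.4
```

```bash
python3 -c "
from h import *
go(at(-.155,0,.042))
a=r.camera('scene')
v=cv2.resize(a[130:260,210:340],None,fx=4,fy=4,interpolation=2)
cv2.imwrite('pics/c3.png',v[:,:,::-1])"
```

```text
t 4.7 tcp [0.5285 0.0323 0.0438] F [ 9.6551  1.7608 -2.5813] w 0.03734526944310307 5.392302037216723 yaw y 6.200727112244611 z [ 0.0009 -0.     -1.    ]
base xyz -0.15272917816362624 6.682742684956305e-05 0.04380886392351409 shift cm [ 0.2268 -0.0078  0.1809]
```

View pics/c3.png

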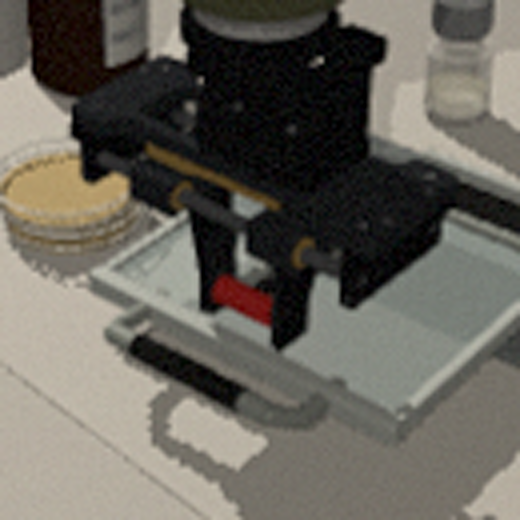

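The fingers hold the red foot by its ends (width 37 mm against 36 mm expected). Now swinging it along its 100 mm arc in 4-degree steps, with a 2 mm sideways correction.

Call:
arm_command(
  moves=[-0.02, 0.2, -0.7, 0, -0.07, 0, -0.69, 0, -0.12, 0, -0.69, 0, -0.17, 0, -0.68, 0, -0.22, 0, -0.66, 0, -0.26, 0, -0.65, 0, -0.31, 0, -0.63, 0, -0.35, 0, -0.6, 0, -0.39, 0, -0.58, 0, -0.43, 0, -0.55, 0, -0.47, 0, -0.52, 0, -0.5, 0, -0.48, 0],
)

```text
time: 5.75
ee_pos: [0.5338, -0.0006, 0.1186]
eef_rot: [0.668, 0.744, 0.0, 0.0]
ft_force: [-1.8, 3.4, -1.2]
width: 0.0361
grip_force: 10.0
```

```bash
python3 -c "
from h import *
go(at(-.055-.0669,0,.059+.0743-.017))
a=r.camera('scene')
v=cv2.resize(a[130:260,210:340],None,fx=4,fy=4,interpolation=2)
cv2.imwrite('pics/c4.png',v[:,:,::-1])"
```

```text
t 5.75 tcp [ 0.5338 -0.0006  0.1186] F [-1.8436  3.4208 -1.1708] w 0.036129210248557114 9.987930804491043 yaw y 6.212398459441637 z [ 0.0004  0.0002 -1.    ]
base xyz -0.11941891057722484 0.001714503831922497 0.11855370723245072 shift cm [ 0.2472 -0.1725  0.2253]
```

View pics/c4.png

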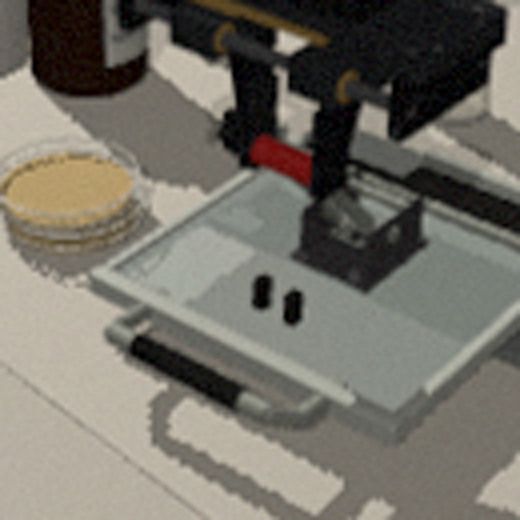

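The foot is raised between the fingers and the guard is still flat. Continuing the arc.

Call:
arm_command(
  moves=[-0.53, 0, -0.45, 0, -0.57, 0, -0.41, 0, -0.59, 0, -0.37, 0, -0.62, 0, -0.33, 0, -0.64, 0, -0.28, 0, -0.66, 0, -0.24, 0, -0.67, 0, -0.19, 0, -0.68, 0, -0.15, 0, -0.69, 0, -0.1, 0, -0.7, 0, -0.05, 0, -0.7, 0, 0, 0, -0.7, 0, 0.05, 0],
)

```text
time: 6.8
ee_pos: [0.5433, -0.0788, 0.1436]
eef_rot: [0.668, 0.744, 0.001, 0.001]
ft_force: [7.3, 0.2, 0.1]
width: 0.0356
grip_force: 10.0
```

Call:
arm_command(
  moves=[-0.69, 0, 0.1, 0, -0.68, 0, 0.15, 0, -0.67, 0, 0.19, 0, -0.66, 0, 0.24, 0, -0.64, 0, 0.28, 0, -0.62, 0, 0.33, 0, -0.59, 0, 0.37, 0, -0.57, 0, 0.41, 0, -0.53, 0, 0.45, 0, -0.5, 0, 0.48, 0, -0.4, 0, 0.45, 0, -0.2, 0, 0.25, 0],
)

```text
time: 7.8
ee_pos: [0.5517, -0.1463, 0.1064]
eef_rot: [0.668, 0.744, 0.001, 0.002]
ft_force: [12.3, -0.5, -1.6]
width: 0.0358
grip_force: 10.0
```

```bash
python3 -c "
from h import *
go(at(.026,0,.118-.017))
a=r.camera('scene')
v=cv2.resize(a[110:260,230:380],None,fx=4,fy=4,interpolation=2)
cv2.imwrite('pics/c5.png',v[:,:,::-1])"
```

```text
t 7.8 tcp [ 0.5517 -0.1463  0.1064] F [12.3214 -0.5004 -1.5874] w 0.0358220052152105 10.00018497230485 yaw y 6.139633980734675 z [ 0.0054 -0.001  -1.    ]
base xyz 0.027358235249406542 0.003137486525355945 0.1064490382944244 shift cm [ 0.1351 -0.3173  0.543 ]
```

View pics/c5.png

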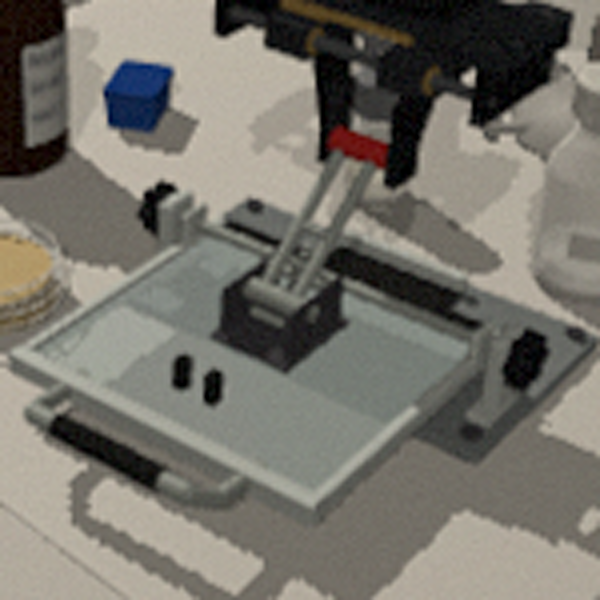

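The leg is over and against its stop, the foot pointing to the back, and the guard is still flat. Releasing and backing off upwards.

Call:
arm_command(
  moves=[0, 0, 0, 0, 0, 0, 0, 0, 0, 0, 0, 0, 0, 0, 0, 0, 0, 0, -0.5, 0, 0, 0, -1, 0, 0, 0, -1.5, 0, 0, 0, -2, 0, 0, 0, -2, 0, 0, 0, -2, 0, 0, 0, -2, 0, 0, 0, 0, 0],
  fingers=75,
)

```text
time: 8.85
ee_pos: [0.5511, -0.1446, 0.2212]
eef_rot: [0.668, 0.744, 0.001, 0.003]
ft_force: [-0.3, 0.0, 0.2]
width: 0.0654
grip_force: 0.0
```

Call:
arm_command(
  moves=[2, 0, 0, 0, 3, 0, 0, 0, 3, 0, 0, 0, 3, 0, 0, 0, 3, 0, 0, 0, 3, 0, 0, 0, 3, 0, 0, 0, 2, 0, 0, 0, 1, 0, 0, 0, 0, 0, 0, 7, 0, 0, 0, 7, 0, 0, 0, 7],
  fingers=31,
)

```text
time: 9.85
ee_pos: [0.5246, 0.0833, 0.2162]
eef_rot: [0.794, 0.608, -0.0, 0.0]
ft_force: [0.7, -0.1, 0.1]
width: 0.0269
grip_force: 0.0
```

Call:
arm_command(
  moves=[0, 0, 0, 7, 0, 0, 0, 7, 0, 0, 0, 7, 0, 0, 0, 7, 0, 0, 0, 7, 0, 0, 0, 7, 0, 0, 0, 7, 0, 0, 0, 7, 0, 0, 0, 7, 0, 0, 0, 6, 0, 0, 0, 0],
)

```text
time: 10.77
ee_pos: [0.5246, 0.0831, 0.2162]
eef_rot: [0.999, 0.051, 0.0, 0.0]
ft_force: [-0.9, 0.0, 0.5]
width: 0.0275
grip_force: 0.0
```

```bash
python3 -c "
from h import *
go([.523,.0837,.1])
a,b=r.camera('scene'),r.camera('top')
v=np.hstack([cv2.resize(a[120:260,210:400],None,fx=4,fy=4,interpolation=2)])
cv2.imwrite('pics/c6.png',v[:,:,::-1]);cv2.imwrite('pics/t6.png',b[:,:,::-1])
bs=blob(a,(236,205,275,240),'blk');print(bs,plane('scene',bs[0],.041))
for n,im,bx in(('scene',a,(280,120,340,200)),('top',b,(255,190,330,240))):
  try: f=blob(im,bx,'red');print(n,f,plane(n,f[0],.118))
  except Exception as e: print(n,e)
"
```

```text
t 10.7667 tcp [0.5246 0.0831 0.2162] F [-0.8657  0.0488  0.517 ] w 0.027491124444181305 0.0 yaw y -84.14372079289517 z [ 0.0001 -0.0006 -1.    ]
base xyz -0.2036402129110191 0.0019433239780707818 0.2162499480606357 shift cm [-0.1552 -0.085  11.6249]
(array([256.1176, 222.3118]), np.int32(170), ((255.99407958984375, 222.12167358398438), (29.633567810058594, 6.1010284423828125), 29.357755661010742)) [0.5259 0.0843 0.041 ]
scene (array([320.2963, 146.4815]), np.int32(54), ((320.1751403808594, 146.5182342529297), (13.840593338012695, 3.9300448894500732), 19.98310661315918)) [ 0.5577 -0.1471  0.118 ]
top (array([308.5256, 209.3077]), np.int32(78), ((308.3000183105469, 209.0999755859375), (14.424979209899902, 5.656854629516602), 81.8698959350586)) [ 0.5509 -0.1445  0.118 ]
```

View pics/c6.png

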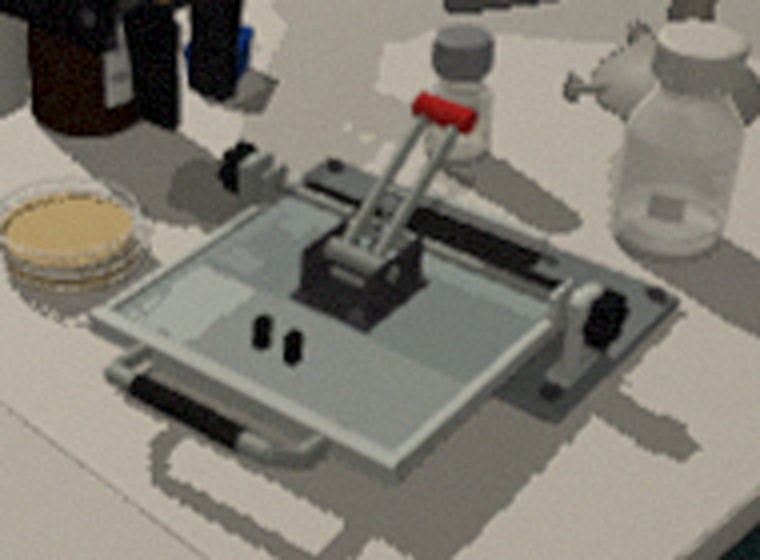

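The leg stands on its stop, the foot is at about (0.554,-0.146,0.118) and the bystanders have not moved. The gripper is above the bar, so I descend with one finger each side of it.

Call:
arm_command(
  moves=[0, 0, 1.5, 0, 0, 0, 2, 0, 0, 0, 2, 0, 0, 0, 2, 0, 0, 0, 2, 0, 0, 0, 1.5, 0, 0, 0, 1, 0, 0, 0, 1, 0, 0, 0, 0.7, 0, 0, 0, 0.5, 0, 0, 0, 0.3, 0, 0, 0, 0, 0],
)

```text
time: 11.87
ee_pos: [0.5245, 0.084, 0.0708]
eef_rot: [0.999, 0.054, -0.0, 0.0]
ft_force: [-0.3, -0.5, -0.2]
width: 0.0268
grip_force: 0.0
```

```bash
python3 -c "
from h import *
go([.524,.0837,.028])
a=r.camera('scene')
v=np.hstack([cv2.resize(a[150:270,200:340],None,fx=5,fy=5,interpolation=2)])
cv2.imwrite('pics/c7.png',v[:,:,::-1])
"
```

```text
t 11.8667 tcp [0.5245 0.084  0.0708] F [-0.2785 -0.4662 -0.1678] w 0.026789403838524472 0.0 yaw y -83.77837417737986 z [-0.0002 -0.0001 -1.    ]
base xyz -0.20461525064504887 0.0018924524028477525 0.07084235490965066 shift cm [-0.049   0.0287  4.2842]
```

View pics/c7.png

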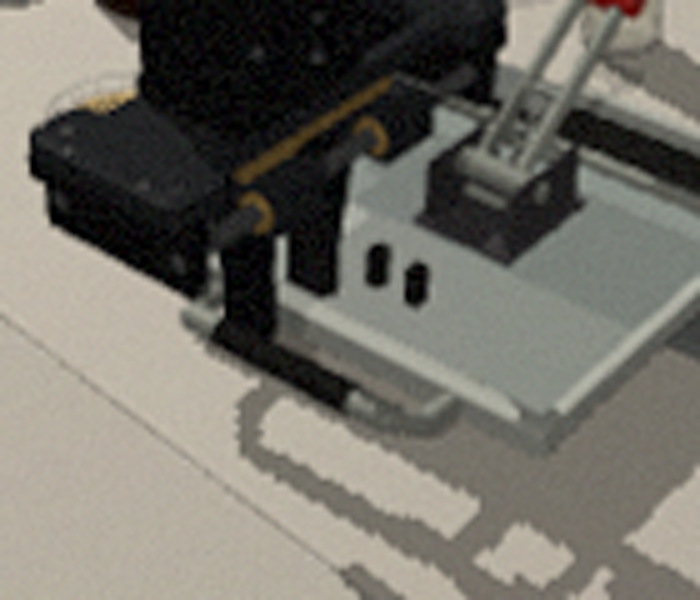

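The fingers straddle the sleeve from above; the inner finger looks clear of the panel edge. Descending slowly.

Call:
arm_command(
  moves=[0, 0, 0.4, 0, 0, 0, 0.4, 0, 0, 0, 0.4, 0, 0, 0, 0.4, 0, 0, 0, 0.4, 0, 0, 0, 0, 0],
)

```text
time: 12.42
ee_pos: [0.5239, 0.0839, 0.0501]
eef_rot: [0.999, 0.054, -0.001, 0.0]
ft_force: [-0.4, -0.6, -1.1]
width: 0.0271
grip_force: 0.0
```

Call:
arm_command(
  moves=[0, 0, 0.4, 0, 0, 0, 0.5, 0, 0, 0, 0.5, 0, 0, 0, 0.5, 0, 0, 0, 0.3, 0, 0, 0, 0, 0],
)

```text
time: 12.92
ee_pos: [0.524, 0.0839, 0.0282]
eef_rot: [0.999, 0.054, -0.001, 0.0]
ft_force: [-0.6, -0.2, -0.3]
width: 0.0271
grip_force: 0.0
```

Call:
arm_command(
  moves=[0, 0, 0, 0, 0, 0, 0, 0, 0, 0, 0, 0, 0, 0, 0, 0, 0, 0, 0, 0],
  fingers=0,
  squeeze=15,
)

```text
time: 13.33
ee_pos: [0.5247, 0.0839, 0.0293]
eef_rot: [0.999, 0.054, 0.0, 0.0]
ft_force: [-0.4, -0.8, 1.0]
width: 0.0115
grip_force: 15.0
```

The bar is gripped at 15 N with no side force. Swinging it up on its 203 mm arc, 2.5 degrees per row.

Call:
arm_command(
  moves=[0, 0.02, -0.88, 0, 0, 0.02, -0.89, 0, 0, 0.1, -0.88, 0, 0, 0.1, -0.88, 0, 0, 0.17, -0.87, 0, 0, 0.18, -0.87, 0, 0.01, 0.25, -0.85, 0, 0.01, 0.25, -0.85, 0, 0.01, 0.32, -0.83, 0, 0.01, 0.32, -0.82, 0, 0.01, 0.39, -0.8, 0, 0.01, 0.39, -0.79, 0],
  squeeze=20,
)

```text
time: 14.33
ee_pos: [0.5277, 0.0599, 0.1321]
eef_rot: [0.999, 0.055, 0.0, -0.001]
ft_force: [1.6, 4.5, -1.1]
width: 0.0114
grip_force: 20.0
```

```bash
python3 -c "
from h import *
go([.524+.0252*.128,.084-.0252*.992,.0293+.102])
"
```

```text
t 14.3333 tcp [0.5277 0.0599 0.1321] F [ 1.6131  4.4886 -1.0905] w 0.011384507295296662 19.96933490037918 yaw y -83.74622500535185 z [-0.      0.0011 -1.    ]
base xyz -0.18027490782106914 0.002361792091053272 0.13212495694074736 shift cm [-0.0526  0.0854  0.0824]
```

Call:
arm_command(
  moves=[0.01, 0.46, -0.76, 0, 0.01, 0.46, -0.75, 0, 0.01, 0.52, -0.72, 0, 0.01, 0.53, -0.71, 0, 0.01, 0.58, -0.67, 0, 0.01, 0.59, -0.66, 0, 0.02, 0.64, -0.61, 0, 0.02, 0.64, -0.61, 0, 0.02, 0.69, -0.56, 0, 0.02, 0.69, -0.55, 0, 0.02, 0.74, -0.49, 0, 0.02, 0.74, -0.49, 0],
)

```text
time: 15.33
ee_pos: [0.5367, -0.01, 0.2091]
eef_rot: [0.998, 0.056, -0.0, -0.002]
ft_force: [-7.6, 10.8, 12.8]
width: 0.0115
grip_force: 20.0
```

```bash
python3 -c "
from h import *
go([.524+.098*.128,.084-.098*.992,.0293+.1778])
"
```

```text
t 15.3333 tcp [ 0.5367 -0.01    0.2091] F [-7.6466 10.8325 12.7908] w 0.011506125916049718 19.98208522796631 yaw y -83.61217589726445 z [-0.0007  0.0031 -1.    ]
base xyz -0.10976278156420949 0.003547968860995142 0.20913171411844106 shift cm [-0.0541  0.3152  0.2022]
```

There is about 16 N outward along the radius, so the commanded path runs slightly inside the true arc. Easing out by a few millimetres.

Call:
arm_command(
  moves=[-0.1, -0.06, -0.12, 0, -0.1, -0.06, -0.12, 0, 0, 0, 0, 0],
)

```text
time: 15.58
ee_pos: [0.5368, -0.0122, 0.2106]
eef_rot: [0.999, 0.054, 0.002, 0.0]
ft_force: [9.1, 1.9, -1.1]
width: 0.0113
grip_force: 19.9
```

```bash
python3 -c "
from h import *
go([.524+.098*.128,.084-.098*.992,.0293+.1778])
"
```

```text
t 15.5833 tcp [ 0.5368 -0.0122  0.2106] F [ 9.0861  1.8502 -1.0859] w 0.01132541683114125 19.93084967136383 yaw y -83.8098609297854 z [ 0.0042  0.     -1.    ]
base xyz -0.10757546650809179 0.003350372875833013 0.2106369030261876 shift cm [-0.0357  0.0958  0.3536]
```

Call:
arm_command(
  moves=[0.05, 0.78, -0.43, 0, 0.05, 0.79, -0.43, 0, 0, 0.82, -0.36, 0, 0, 0.82, -0.36, 0, 0, 0.85, -0.29, 0, 0, 0.85, -0.29, 0, 0, 0.43, -0.12, 0, 0, 0.43, -0.11, 0, 0, 0, 0, 0],
)

```text
time: 16.33
ee_pos: [0.5434, -0.0697, 0.2347]
eef_rot: [0.999, 0.054, 0.001, 0.0]
ft_force: [4.7, 3.5, 5.4]
width: 0.0111
grip_force: 20.1
```

```bash
python3 -c "
from h import *
go([.548,-.1185+.03,.235])
a=r.camera('scene')
v=np.hstack([cv2.resize(a[40:240,220:420],None,fx=3,fy=3,interpolation=2)])
cv2.imwrite('pics/c8.png',v[:,:,::-1])
"
```

```text
t 16.3333 tcp [ 0.5434 -0.0697  0.2347] F [4.6545 3.5074 5.3927] w 0.011072471694008042 20.066082179546356 yaw y -83.8295866343482 z [ 0.0026 -0.0001 -1.    ]
base xyz -0.04967314529811065 0.0034961339778049848 0.2346745958247199 shift cm [ 0.2548  1.9137 -0.0312]
```

View pics/c8.png

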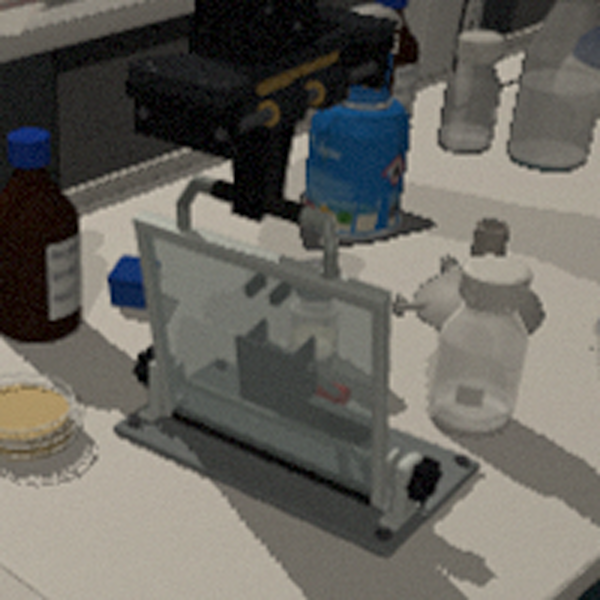

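The guard is nearly upright (about 78°) with the bar still gripped; the foot is visible through the panel just above the seat and the bystanders are undisturbed. Continuing slowly to feel for contact.

Call:
arm_command(
  moves=[0, 0.35, -0.1, 0, 0, 0.35, -0.1, 0, 0, 0.35, -0.09, 0, 0, 0.35, -0.08, 0, 0, 0.35, -0.05, 0, 0, 0.35, -0.05, 0, 0, 0.35, -0.04, 0, 0, 0.35, -0.03, 0, 0, 0, 0, 0],
)

```text
time: 17.13
ee_pos: [0.5463, -0.0976, 0.2395]
eef_rot: [0.999, 0.054, 0.001, 0.0]
ft_force: [6.1, 1.3, 1.8]
width: 0.0113
grip_force: 20.1
```

Call:
arm_command(
  moves=[0, 0.2, -0.02, 0, 0, 0.2, -0.02, 0, 0, 0.2, -0.01, 0, 0, 0.2, -0.01, 0, 0, 0.2, 0, 0, 0, 0, 0, 0, 0, 0, 0, 0],
)

```text
time: 17.72
ee_pos: [0.5473, -0.107, 0.24]
eef_rot: [0.999, 0.054, 0.001, 0.0]
ft_force: [5.7, 1.9, 2.1]
width: 0.0109
grip_force: 20.1
```

```bash
python3 -c "
from h import *
go([.548,-.1185+.004,.235])
"
```

```text
t 17.7167 tcp [ 0.5473 -0.107   0.24  ] F [5.6664 1.9056 2.096 ] w 0.0109239074109023 20.05177617073059 yaw y -83.7898588047607 z [ 0.0019 -0.0001 -1.    ]
base xyz -0.012208920256291597 0.003151031989509074 0.24004748252557018 shift cm [-0.0087  0.7519  0.505 ]
```

Call:
arm_command(
  moves=[0, 0.1, 0, 0, 0, 0.1, 0, 0, 0, 0.1, 0, 0, 0, 0.1, 0, 0, 0, 0, 0, 0, 0, 0, 0, 0],
)

```text
time: 18.22
ee_pos: [0.5477, -0.1109, 0.2401]
eef_rot: [0.999, 0.054, 0.001, 0.0]
ft_force: [4.7, 0.6, 2.5]
width: 0.0109
grip_force: 20.1
```

Call:
arm_command(
  moves=[0, 0.1, 0, 0, 0, 0.1, 0, 0, 0, 0, 0, 0, 0, 0, 0, 0],
)

```text
time: 18.55
ee_pos: [0.548, -0.1129, 0.2401]
eef_rot: [0.999, 0.054, 0.001, 0.0]
ft_force: [4.6, 2.1, 3.8]
width: 0.0112
grip_force: 20.1
```

Call:
arm_command(
  moves=[0, 0.1, 0, 0, 0, 0.1, 0, 0, 0, 0, 0, 0, 0, 0, 0, 0],
)

```text
time: 18.88
ee_pos: [0.5482, -0.1142, 0.2401]
eef_rot: [0.999, 0.055, 0.001, -0.0]
ft_force: [4.6, 3.6, 3.4]
width: 0.0112
grip_force: 20.1
```

Call:
arm_command(
  moves=[0, 0.1, 0, 0, 0, 0.1, 0, 0, 0, 0, 0, 0, 0, 0, 0, 0],
)

```text
time: 19.22
ee_pos: [0.5482, -0.1152, 0.2402]
eef_rot: [0.998, 0.055, 0.001, -0.001]
ft_force: [3.9, 7.2, 4.4]
width: 0.011
grip_force: 20.0
```

Contact felt: the motion now lags the command and the push-back rises to 7 N at the bar. Checking the foot in the seat.

Call:
arm_command(
  moves=[0, 0, 0, 0, 0, 0, 0, 0, 0, 0, 0, 0, 0, 0, 0, 0, 0, 0, 0, 0, 0, 0, 0, 0],
)

```text
time: 19.72
ee_pos: [0.5482, -0.1152, 0.2402]
eef_rot: [0.998, 0.055, 0.001, -0.001]
ft_force: [3.2, 6.1, 4.7]
width: 0.0109
grip_force: 20.0
```

```bash
python3 -c "
from h import *
go([.548,-.1185+.004,.24])
a=r.camera('scene');b=r.camera('top')
v=np.hstack([cv2.resize(a[60:230,230:400],(400,400),interpolation=2),cv2.resize(b[140:280,240:380],(400,400),interpolation=2)])
cv2.imwrite('pics/c9.png',v[:,:,::-1])
"
```

```text
t 19.7167 tcp [ 0.5482 -0.1152  0.2402] F [3.2033 6.1226 4.6509] w 0.01093635600444846 20.016911029815674 yaw y -83.68999390464418 z [ 0.0014  0.0016 -1.    ]
base xyz -0.003987300735246558 0.00320362540191667 0.24019234355084462 shift cm [-0.0161 -0.0701  0.0193]
```

View pics/c9.png

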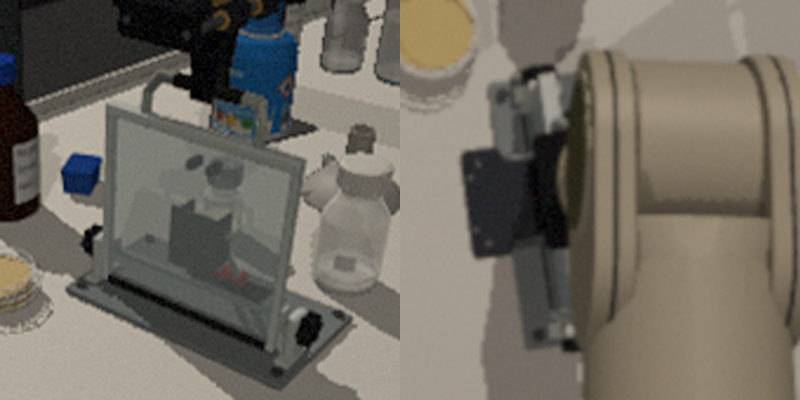

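Call:
arm_command(
  moves=[0, 0.05, 0, 0, 0, 0.05, 0, 0, 0, 0, 0, 0, 0, 0, 0, 0, 0, 0, 0, 0, 0, 0, 0, 0],
)

```text
time: 20.32
ee_pos: [0.5483, -0.1156, 0.2402]
eef_rot: [0.998, 0.055, 0.001, -0.001]
ft_force: [3.3, 8.3, 4.5]
width: 0.0113
grip_force: 20.0
```

```bash
python3 -c "
from bench import r
print(r.close_job())"
```

```text
the job is handed in; nothing more can be done
None
```

The job is handed in: the leg is snapped to its stop, and the guard is held upright by the bar with the red foot pressed lightly in its seat (about 8 N at the bar). The vial, bottle and petri dishes were not touched.

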